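# Unclamp the measured bracket and set it in the parts tray

## Task

The aluminium angle bracket in the inspection fixture has been measured. Throw the toggle clamp fully open with its red handle, then lift the bracket out of the fixture and set it down, standing on its foot, in the empty bay of the blue parts tray. Do not drop it, do not disturb the bracket already in the tray, and leave the clamp open for the next part.

Things in the scene. Friction and masses are not known exactly. Their poses are not given: they have to be found in the camera images.
- fixture: Fixture, fixed: grey tooling plate 210 x 110 x 15 mm (x, y, z). Origin: centre of its underside; z up, x from the clamp to the bracket. Steel locating pins (8 mm thick, 16 high) stand outside the bracket: two past its leg (x = 95, y = +-20 mm), one at its -y side (x = 43). The clamp's arm pivots about y at x = -27, z = 50 mm. Only the clamp holds the bracket down.
- clamp_arm (a joint): Angle of the clamp's steel arm (75 mm long): 0 = level, pressing on the bracket, locked; 1.7 = at its stop, upright and leaning a little back, fully open. A linkage: only the red handle moves it, thrown over about 98 degrees away from the bracket. It takes 2 to 4 N at the handle's end; past dead centre, in the first 15 degrees, the arm hardly moves. It stays where it is left.
- handle_end (a point): Centre of the end of the clamp's red handle (18 mm thick along fixture x, 16.5 along y, red for 70 mm). Locked, the handle stands upright, this end 174 mm above the surface; thrown fully open it lies back just below level, this end 45 mm above the surface at x = -151 mm in the fixture. z: along the handle, out of its end; y: the hinge direction, along the fixture's y.
- handle_pin (a point): The pin on which the handle turns, on the clamp's arm, 113 mm from the handle's end; same axes as handle_end. It rides on the arm: as the handle is thrown it goes from x = -14, z = 61 mm to x = -40, z = 61 mm in the fixture, over a crest 6 mm higher.
- bracket: The clamped angle bracket, aluminium, about 0.2 kg: level foot 75 x 60 x 10 mm (x, y, z) and, at the foot's +x end, an upright leg 10 mm thick (x = 27.5 to 37.5), 60 wide, 70 high from the underside; good to grip from above near its top middle. Two 7 mm holes in the leg, 52 mm up, y = +-18. Origin: centre of the foot's underside; z up. In the fixture its axes are the fixture's.
- tray: Blue parts tray, fixed, 206 x 106 x 30 mm (x, y, z), walls 4 mm; a wall across its middle parts it into two bays about 97 x 98 mm inside, with dark linings. Origin: centre of its underside; z up. The bay at its -x end is empty, the one at +x holds the other bracket. (Behind the left of the work stands the monitor, front at 0.61 m ahead: keep the hand clear of it.)
- bay_free (a point): Centre of the empty bay, on its lined floor, 7 mm above the surface; axes as the tray's.
- checked_bracket: The second angle bracket, of the same shape and frame as the first, standing loose on its foot in the other bay of the tray, its leg at the tray's +x end. It must stay as it is.
Not all that is in view belongs to the job. Leave any purple look-alike of the bracket alone.

How it is judged:
By the outcome, as a careful person would: the job done as asked, in the order asked, and still so for the second after the job is handed in, with the robot touching nothing.
It also fails if it takes over 50 s, if anything falls off the work surface, if the arm or the gripper's body presses on something with over 40 N, if the wrist force passes 120 N, or if a joint passes its speed limit or range.

## Robot

A 7-joint arm with a two-finger parallel gripper is mounted at the origin on a cart in front of the work surface, level with it; the furniture and walls round the work are solid. World frame = base frame: x ahead of the robot, y to its left, z up, the work surface at z = 0. Lengths are in m, angles in rad, forces in N, time in s.
With the tool pointing down it reaches from about 0.4 to 0.85 m from the base axis. Payload 10.4 kg.
Tool frame: the origin (TCP) lies on the mounting face of the last link; the fingertips stand 173 mm ahead of it and the grasp point (between the pads) lies 155 mm ahead of it (manip.tip_extent is the distance from the TCP to the fingertips, in m); z points along the fingers, y is the line along which they close (so a half turn about z gives the same grasp; the last joint's range is limited). The gripper opens to 85 mm and grips with 20 to 120 N. Pads are 22 mm wide; open, the fingers measure 114 mm over their backs; the gripper's body (76 mm by 85 mm) begins 54 mm behind the grasp point. The pads swing forward as they close: fully open they stand 13 mm farther back than shut.
Start: joints at [-1.194, 0.332, -0.065, 1.46, 0.022, 1.35, -0.088], TCP at [0.243, 0.576, 0.405] pointing down, gripper open.
Joint ranges: [-2.6, 2.6], [-0.5, 2.12], [-1.47, 1.34], [0.16, 2.42], [-1.27, 4.41], [0.06, 2.06], [-2.6, 2.6]. Speed limits (rad/s): [2.22, 2.22, 2.79, 2.79, 3.14, 3.14, 3.14].

## Interface

Orientations are given as a unit quaternion [x, y, z, w].
In Python, from workcell import manip gives the robot as it stands.
- The arm moves only by the tool move_arm, never from a script. Its argument "plan" is one flat list of numbers, 7 for each row, row after row: the turn, a rotation vector about the tool's x, y, z in rad, then the shift along the tool's x, y, z in m, then the finger opening in m, from 0 to 0.0854. In form: [ax, ay, az, dx, dy, dz, gripper, ax, ay, az, dx, dy, dz, gripper, ...]. A call has 1 to 12 rows; each row is the pose to reach, as a shift and turn from the pose commanded when the call began, along the tool's axes at that moment; what a row does not reach only later rows make up. A row lasts 1/8 s, in which the tool goes at most 62.5 mm and 10.7 degrees, less where a joint would pass 70% of its speed; a pose out of reach is approached as far as the arm can. A call with a gripper value outside its range is refused whole. The fingers move at their own pace and stop on an object; "squeeze" is the grip in N (left out, the last holds). Time passes only in rows, so rows that repeat a pose let the fingers close. It gives the time, the measured TCP pose, the force, the opening and the grip force at its end, in the units of the state.
- manip.get_obs(): the state, without advancing time (a new reading comes with each control period).
- manip.camera(name): name is "scene" or "side" or "wrist"; returns a dict with "color" (480x640x3 uint8, red, green, blue), "fx", "fy", "cx", "cy" (pixels), "dist" ([k1, k2, p1, p2, k3] as OpenCV has them; the pictures are not rectified), "cam_to_world" (4x4, takes a point from camera to world coordinates); the wrist camera has in their place "mount" (4x4, takes a point from camera to tool coordinates, whose origin is the TCP and whose axes are the flange's). Camera axes: x right, y down, z forward; pixel columns grow to the right and rows downward; lengths in m; the calibration is good to about 2 mm. A picture is of the moment at which its call begins: read the wrist's pose just before it. There is no depth.
- manip.hand_in(): hands the job in; it is judged then, once.
Trained networks look in a picture, given as the dict that the camera call returned (one of the last four; its "shot" number tells which), for a name from the list of things; names that differ only in an ending like _2 or _b are one class to them, and where a whole thing is asked for, a point or a joint stands for the part that bears it (a point fixed in the world has none). Each returns a list of dicts, best first, with "conf" (0 to 1); they miss things now and then, are a little off and sometimes report something else, mostly with a low value. They report only what shows in the picture. A call takes as long as a camera call. They do not tell look-alikes from the thing itself.
- manip.look_for(picture, label): "position" ([x, y, z] in m, in the coordinates of the camera as it stood for that picture, good to about 4 mm: the middle of the surface that is visible of it).
- manip.silhouettes(picture, label): "pixels" (480x640 bool, what is visible of it).
- manip.tip_of(picture, label): "position" ([x, y, z] in m, in the coordinates of the camera as it stood for that picture, good to about 4 mm: a listed point, or the origin of a listed thing).
The state is a dict: "clock": time; "joint_pos": joint angles; "joint_velocities": joint speeds; "tau": joint torques, N m; "position": TCP position; "ee_rot": TCP orientation; "ft_force": force on the tool from outside, world axes, zero at the start; "torque": the same for the moment, N m; "grip_width": opening from 0.0 (shut) to 1.0 (fully open); "grasp_force": force on a finger pad.
Only numpy, scipy, OpenCV 4.12 (cv2) and the standard library are available. Lean on these libraries where they do the work, as an engineer would, in place of code of your own. Each camera call takes 0.05 s, during which the arm holds its last target. There are 200 camera calls.

## Working session

There is one attempt and no reset: what is moved stays moved. The work goes in short steps, Python scripts to look and compute and a tool call to move; the robot and the scene stay as the last step left them, time stands still between calls to the robot, and variables do not carry over. Pictures are saved under pics/ and viewed, at most 10 in all, crops included, and the job is handed in when it is done.

Besides the shell and the picture viewer there is one more tool, called after "Request:" in YAML: its name, and indented under it one key for each argument. move_arm: Moves the arm, as the interface text tells. Its arguments: {"type":"object","properties":{"plan":{"type":"array","items":{"type":"number"}},"squeeze":{"type":"number"}},"required":["plan"]}

```bash
ls; mkdir -p pics
cat > h.py <<'E'
import numpy as np,cv2
from workcell import manip
from scipy.spatial.transform import Rotation as R
def T():
    o=manip.get_obs(); M=np.eye(4); M[:3,:3]=R.from_quat(o['ee_rot']).as_matrix(); M[:3,3]=o['position']; return M
def shot(n):
    t=T(); p=manip.camera(n); C=p['cam_to_world'] if 'cam_to_world' in p else t@p['mount']
    return p,np.array(C)
def w(C,x): return C[:3,:3]@np.array(x)+C[:3,3]
def save(p,f): cv2.imwrite('pics/'+f,p['color'][:,:,::-1])
E
python3 - <<'E'
from h import *
np.set_printoptions(precision=4,suppress=True)
print(T(),manip.tip_extent)
ims=[]
for n in ['scene','side','wrist']:
    p,C=shot(n); save(p,n+'0.png'); print(n,C)
    for l in ['fixture','handle_end','handle_pin','bracket','tray','bay_free','checked_bracket']:
        print(l,[(np.round(w(C,d['position']),4),round(d['conf'],2)) for d in manip.tip_of(p,l)[:3]])
print(manip.get_obs()['clock'])
E
```

```text
pics
[[-0.9211  0.3892 -0.0005  0.2432]
 [ 0.3892  0.9211 -0.0013  0.5756]
 [-0.0001 -0.0014 -1.      0.4039]
 [ 0.      0.      0.      1.    ]] 0.1734
scene [[ 0.7492 -0.4501  0.4859 -0.0002]
 [-0.6621 -0.5288  0.5311 -0.5383]
 [ 0.0179 -0.7196 -0.6942  0.8269]
 [ 0.      0.      0.      1.    ]]
fixture [(array([ 0.4837,  0.1795, -0.003 ]), 0.84)]
handle_end [(array([0.4898, 0.193 , 0.1692]), 0.66)]
handle_pin [(array([0.4852, 0.1895, 0.0552]), 0.86)]
bracket [(array([0.4788, 0.1256, 0.0157]), 0.64), (array([ 0.4592, -0.0132, -0.0008]), 0.62)]
tray [(array([ 0.5142, -0.2165, -0.0006]), 0.78)]
bay_free [(array([ 0.5231, -0.2662,  0.0038]), 0.83)]
checked_bracket [(array([ 0.5064, -0.17  ,  0.0052]), 0.59)]
side [[-0.8374 -0.3124  0.4486 -0.0732]
 [-0.5467  0.4796 -0.6864  0.9083]
 [-0.0008 -0.82   -0.5724  0.8768]
 [ 0.      0.      0.      1.    ]]
fixture [(array([ 0.4886,  0.1813, -0.0021]), 0.58), (array([0.4867, 0.1295, 0.0151]), 0.15)]
handle_end [(array([ 0.5273, -0.2644,  0.0044]), 0.26)]
handle_pin [(array([0.4913, 0.1978, 0.0619]), 0.57)]
bracket [(array([ 0.4599, -0.0123, -0.0015]), 0.79), (array([0.4865, 0.1295, 0.0147]), 0.6)]
tray [(array([ 0.5233, -0.2154, -0.0005]), 0.9)]
bay_free [(array([ 0.5307, -0.2655,  0.0064]), 0.73), (array([0.4874, 0.1971, 0.0581]), 0.4)]
checked_bracket [(array([ 0.5118, -0.1616,  0.0057]), 0.91)]
wrist [[ 0.3901  0.8816  0.2659  0.176 ]
 [ 0.9208 -0.3734 -0.1127  0.6049]
 [-0.0001  0.2888 -0.9574  0.3743]
 [ 0.      0.      0.      1.    ]]
fixture []
handle_end []
handle_pin []
bracket []
tray []
bay_free []
checked_bracket []
1.2
```

View pics/scene0.png

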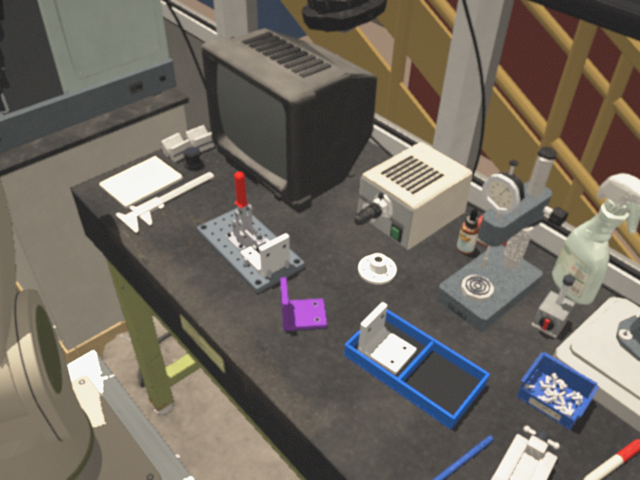

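View pics/side0.png

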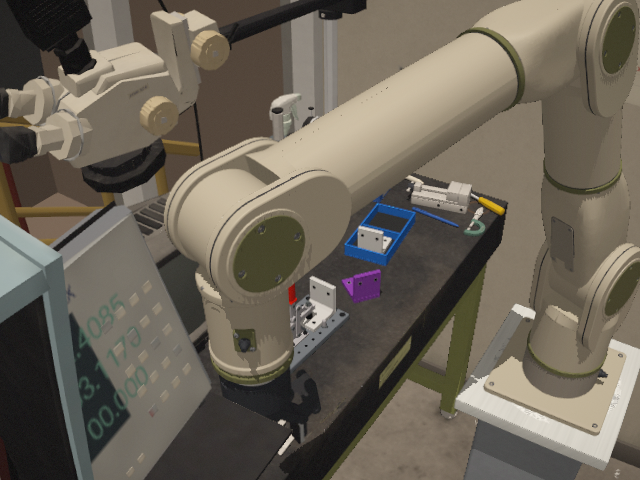

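The scene picture shows the locked clamp (red handle at about (240,190)), the clamped bracket at (270,255), the purple look-alike at (303,308), the checked bracket at (385,345) and the empty bay at (445,380). In the side picture the robot hides most of this. I'll move above the fixture for a closer look.

Request:
move_arm:
  plan: [0,0,-0.1,-0.045,-0.04,-0.005,0.04,0,0,-0.2,-0.09,-0.08,-0.01,0.04,0,0,-0.3,-0.135,-0.12,-0.016,0,0,0,-0.4,-0.18,-0.16,-0.016,0,0,0,-0.4,-0.225,-0.2,-0.016,0,0,0,-0.4,-0.27,-0.24,-0.016,0,0,0,-0.4,-0.315,-0.285,-0.016,0,0,0,-0.4,-0.364,-0.33,-0.016,0,0,0,-0.4,-0.364,-0.33,-0.016,0,0,0,-0.4,-0.364,-0.33,-0.016,0]

```text
clock: 2.45
position: [0.45, 0.1303, 0.4208]
ee_rot: [0.0, 1.0, 0.0, -0.0]
ft_force: [-1.2, 1.2, 0.2]
grip_width: -0.001
grasp_force: 0.0
```

```bash
cat > look.py <<'E'
from h import *
import sys
np.set_printoptions(precision=4,suppress=True)
print(T())
for n in sys.argv[2:]:
    p,C=shot(n); save(p,n+sys.argv[1]+'.png'); np.savez('pics/%s%s.npz'%(n,sys.argv[1]),C=C,f=[p['fx'],p['fy'],p['cx'],p['cy']],d=p['dist'])
    for l in ['fixture','handle_end','handle_pin','bracket','tray','bay_free','checked_bracket']:
        print(n,l,[(np.round(w(C,d['position']),4),round(d['conf'],2)) for d in manip.tip_of(p,l)[:3]])
print(manip.get_obs()['clock'])
E
python3 look.py 1 wrist side
```

```text
[[-1.      0.0004 -0.      0.45  ]
 [ 0.0004  1.      0.0005  0.1303]
 [ 0.      0.0005 -1.      0.4208]
 [ 0.      0.      0.      1.    ]]
wrist fixture [(array([0.4862, 0.1845, 0.0001]), 0.93)]
wrist handle_end [(array([0.4893, 0.1934, 0.1729]), 0.89)]
wrist handle_pin [(array([0.4896, 0.1987, 0.0604]), 0.63)]
wrist bracket [(array([0.4851, 0.1296, 0.0132]), 0.95), (array([ 0.4577, -0.0119,  0.001 ]), 0.69)]
wrist tray []
wrist bay_free []
wrist checked_bracket [(array([ 0.505 , -0.1613,  0.0072]), 0.64)]
side fixture [(array([ 0.4884,  0.1833, -0.0017]), 0.68)]
side handle_end [(array([0.4905, 0.1924, 0.1697]), 0.88)]
side handle_pin [(array([0.4875, 0.1965, 0.0596]), 0.9)]
side bracket [(array([ 0.4586, -0.0104, -0.003 ]), 0.82), (array([0.4858, 0.1323, 0.0142]), 0.65), (array([ 0.5163, -0.1613,  0.0055]), 0.3)]
side tray [(array([ 0.523 , -0.2146,  0.0007]), 0.68)]
side bay_free [(array([ 0.5285, -0.2705,  0.0053]), 0.89), (array([0.4849, 0.1302, 0.0153]), 0.48)]
side checked_bracket [(array([ 0.5129, -0.1578,  0.0078]), 0.78)]
3.25
```

View pics/wrist1.png

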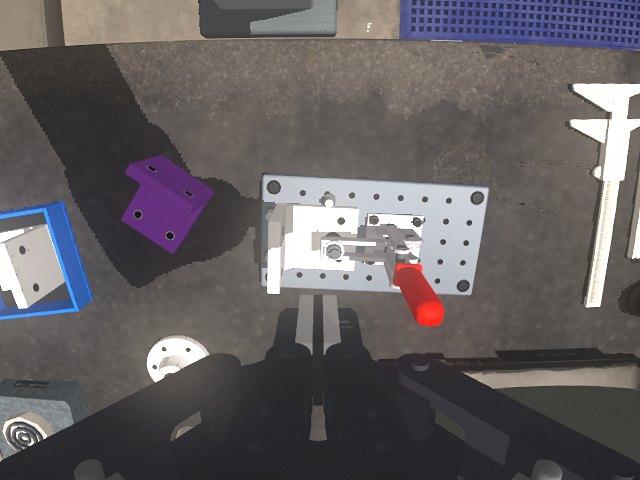

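The wrist picture shows the fixture plate with top corners at about (263,174), (488,187), (473,294) and (262,286). The bracket leg is at x≈275 and the handle end at (430,315). I'll compute the fixture pose from the corners.

```bash
cat >> h.py <<'E'
def ray(npz,uv,z):
    k=np.load(npz); fx,fy,cx,cy=k['f']; K=np.array([[fx,0,cx],[0,fy,cy],[0,0,1]])
    q=cv2.undistortPoints(np.array(uv,float).reshape(-1,1,2),K,k['d']).reshape(-1,2)
    D=np.c_[q,np.ones(len(q))]@k['C'][:3,:3].T; o=k['C'][:3,3]
    return o+D*((z-o[2])/D[:,2])[:,None]
E
python3 - <<'E'
from h import *
p=ray('pics/wrist1.npz',[(263,174),(488,187),(473,294),(262,286)],.015)
print(p,p.mean(0)); 
for a,b in ((1,0),(2,3),(0,3),(1,2)):
    d=p[b]-p[a]; print(np.linalg.norm(d),np.degrees(np.arctan2(d[1],d[0])))
E
```

```text
[[0.42836888 0.08156162 0.015     ]
 [0.43982976 0.2881905  0.015     ]
 [0.54718642 0.28558527 0.015     ]
 [0.53768727 0.0763345  0.015     ]] [0.48826808 0.18291797 0.015     ]
0.20694647357077672 -93.17471664724364
0.20946626798379903 -92.59921581155817
0.10944329114068263 -2.737546920987981
0.10738826730883656 -1.3901270053397419
```

```bash
python3 -c "
import cv2
a=cv2.imread('pics/wrist1.png')[160:330,240:500];cv2.imwrite('pics/c1.png',cv2.resize(a,None,fx=3,fy=3,interpolation=2))"
```

```text
(no output)
```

View pics/c1.png

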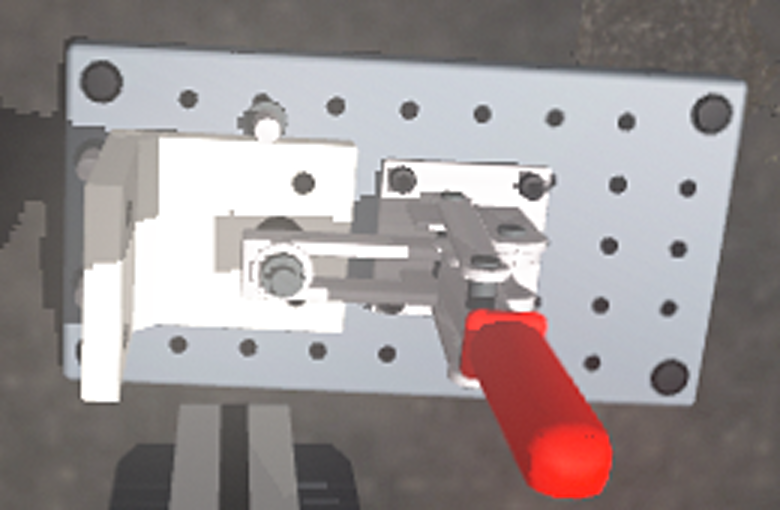

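Request:
move_arm:
  plan: [0,0,0.045,-0.037,0.03,0.03,0,0,0,0.045,-0.037,0.03,0.07,0,0,0,0.045,-0.037,0.03,0.1,0,0,0,0.045,-0.037,0.03,0.1,0]

```text
clock: 3.75
position: [0.4864, 0.1599, 0.3188]
ee_rot: [0.022, 1.0, -0.001, -0.002]
ft_force: [-0.1, -0.4, -0.0]
grip_width: -0.001
grasp_force: 0.0
```

Run:
```python
from h import *
np.set_printoptions(precision=4,suppress=True)
M=T(); print(M, manip.get_obs()['ft_force'])
O=np.array([.488,.183]); a=np.radians(-92.6); ex=np.array([np.cos(a),np.sin(a)])
f0=(M[:2,3]-O)@ex; z0=M[2,3]-.173; print(f0,z0)
for t in [0,8,15,25,35,45,55,65,75,85,92,98]:
    A=np.radians(max(0,t-12)/86*98+40); th=np.radians(t)
    pin=np.array([-.027,.05])+.017*np.array([np.cos(A),np.sin(A)])
    c=pin+.09*np.array([-np.sin(th),np.cos(th)])+.009*np.array([np.cos(th),np.sin(th)])
    print(t,c, 'dy %.3f dz %.3f'%(-(c[0]+.0145-f0), -(c[1]-z0)))
```

```text
[[-0.999   0.0448 -0.0038  0.4864]
 [ 0.0448  0.999  -0.0021  0.1599]
 [ 0.0037 -0.0022 -1.      0.3188]
 [ 0.      0.      0.      1.    ]] [-0.0984 -0.3784 -0.0105]
0.02318489118945855 0.14584474988140012
0 [-0.005   0.1509] dy 0.014 dz -0.005
8 [-0.0176  0.1513] dy 0.026 dz -0.005
15 [-0.0293  0.1509] dy 0.038 dz -0.005
25 [-0.0471  0.1493] dy 0.056 dz -0.003
35 [-0.0644  0.1444] dy 0.073 dz 0.001
45 [-0.0806  0.1366] dy 0.089 dz 0.009
55 [-0.0953  0.126 ] dy 0.104 dz 0.020
65 [-0.1078  0.1129] dy 0.117 dz 0.033
75 [-0.1179  0.0978] dy 0.127 dz 0.048
85 [-0.1252  0.081 ] dy 0.134 dz 0.065
92 [-0.1284  0.0687] dy 0.137 dz 0.077
98 [-0.13    0.0578] dy 0.139 dz 0.088
```

Request:
move_arm:
  plan: [0,0,0,0,0.014,-0.003,0,0,0,0,0,0.026,-0.004,0,0,0,0,0,0.038,-0.004,0,0,0,0,0,0.056,-0.003,0,0,0,0,0,0.073,0.001,0,0,0,0,0,0.089,0.009,0,0,0,0,0,0.104,0.02,0,0,0,0,0,0.104,0.02,0]

```text
clock: 4.75
position: [0.4911, 0.2653, 0.2992]
ee_rot: [0.021, 1.0, -0.0, -0.001]
ft_force: [0.4, -0.4, -0.2]
grip_width: -0.004
grasp_force: 0.0
```

```bash
python3 look.py 2 side
```

```text
[[-0.9991  0.0427 -0.002   0.4911]
 [ 0.0427  0.9991 -0.001   0.2653]
 [ 0.002  -0.001  -1.      0.2992]
 [ 0.      0.      0.      1.    ]]
side fixture [(array([ 0.4894,  0.1826, -0.0003]), 0.66)]
side handle_end [(array([0.4855, 0.1322, 0.0153]), 0.73), (array([0.4959, 0.2955, 0.1242]), 0.58)]
side handle_pin [(array([0.4873, 0.2028, 0.0661]), 0.62)]
side bracket [(array([ 0.4628, -0.0111, -0.0007]), 0.88), (array([0.4853, 0.1344, 0.0158]), 0.73)]
side tray [(array([ 0.5221, -0.2153, -0.    ]), 0.6)]
side bay_free [(array([ 0.5266, -0.2663,  0.0091]), 0.63)]
side checked_bracket [(array([ 0.5118, -0.1627,  0.0055]), 0.84)]
5.15
```

Request:
move_arm:
  plan: [0,0,0,0,0.013,0.013,0,0,0,0,0,0.023,0.028,0,0,0,0,0,0.03,0.045,0,0,0,0,0,0.033,0.057,0,0,0,0,0,0.035,0.066,0,0,0,0,0,0.035,0.069,0]

```text
clock: 5.9
position: [0.4931, 0.3006, 0.2317]
ee_rot: [0.022, 1.0, 0.001, 0.0]
ft_force: [-2.5, 7.9, 8.6]
grip_width: 0.002
grasp_force: 4.7
```

```bash
python3 look.py 3 side
```

```text
[[-0.9991  0.0435  0.0005  0.4931]
 [ 0.0435  0.999   0.0026  0.3006]
 [-0.0004  0.0026 -1.      0.2317]
 [ 0.      0.      0.      1.    ]]
side fixture []
side handle_end [(array([0.4961, 0.3289, 0.0414]), 0.9)]
side handle_pin [(array([0.4894, 0.2233, 0.0618]), 0.88)]
side bracket [(array([0.4837, 0.1328, 0.0144]), 0.71), (array([ 0.4577, -0.0115, -0.0021]), 0.63)]
side tray [(array([ 0.5235, -0.2142,  0.0004]), 0.76)]
side bay_free [(array([ 0.5272, -0.268 ,  0.0048]), 0.64)]
side checked_bracket [(array([ 0.5095, -0.161 ,  0.0073]), 0.97)]
6.3
```

Request:
move_arm:
  plan: [0,0,0,0,0,0.003,0,0,0,0,0,0,0.005,0,0,0,0,0,0,0.005,0]

```text
clock: 6.68
position: [0.4933, 0.3005, 0.2285]
ee_rot: [0.022, 1.0, 0.002, 0.001]
ft_force: [-5.0, 5.0, 18.2]
grip_width: 0.001
grasp_force: 9.4
```

Request:
move_arm:
  plan: [0,0,0,0,0,-0.06,0,0,0,0,0,0,-0.12,0,0,0,0,0.01,-0.03,-0.17,0.0,0,0,0,0.02,-0.08,-0.17,0.04,0,0,0,0.034,-0.13,-0.17,0.06,0,0,0,0.034,-0.18,-0.17,0.06,0,0,0,0.034,-0.202,-0.17,0.06,0,0,0,0.034,-0.202,-0.17,0.06,0,0,0,0.034,-0.202,-0.17,0.06]

```text
clock: 7.8
position: [0.4502, 0.0993, 0.3963]
ee_rot: [0.022, 1.0, -0.0, -0.0]
ft_force: [0.6, 0.6, -0.1]
grip_width: 0.703
grasp_force: 0.0
```

```bash
python3 look.py 4 wrist side
```

```text
[[-0.999   0.0443 -0.0007  0.4502]
 [ 0.0443  0.999  -0.0002  0.0993]
 [ 0.0007 -0.0002 -1.      0.3963]
 [ 0.      0.      0.      1.    ]]
wrist fixture [(array([0.4863, 0.1819, 0.0007]), 0.57), (array([0.4946, 0.3306, 0.0459]), 0.24), (array([0.4898, 0.2237, 0.0606]), 0.15)]
wrist handle_end [(array([0.4966, 0.3335, 0.0438]), 0.88)]
wrist handle_pin [(array([0.4906, 0.2217, 0.061 ]), 0.88)]
wrist bracket [(array([ 0.461 , -0.0116,  0.0012]), 0.95), (array([0.4855, 0.1276, 0.0149]), 0.64)]
wrist tray [(array([ 0.5159, -0.2159,  0.0029]), 0.95)]
wrist bay_free [(array([0.4949, 0.2238, 0.0599]), 0.59)]
wrist checked_bracket [(array([ 0.5073, -0.1583,  0.0073]), 0.95)]
side fixture [(array([ 0.4852,  0.1783, -0.002 ]), 0.88)]
side handle_end [(array([0.495 , 0.3298, 0.0471]), 0.76)]
side handle_pin [(array([0.4906, 0.2215, 0.0593]), 0.97)]
side bracket [(array([0.4872, 0.1328, 0.0169]), 0.86), (array([ 0.4592, -0.011 , -0.0028]), 0.66)]
side tray [(array([ 0.5202, -0.215 ,  0.0017]), 0.63)]
side bay_free [(array([ 0.5295, -0.2657,  0.0047]), 0.58)]
side checked_bracket [(array([ 0.5116, -0.1596,  0.0068]), 0.6)]
8.6
```

View pics/wrist4.png

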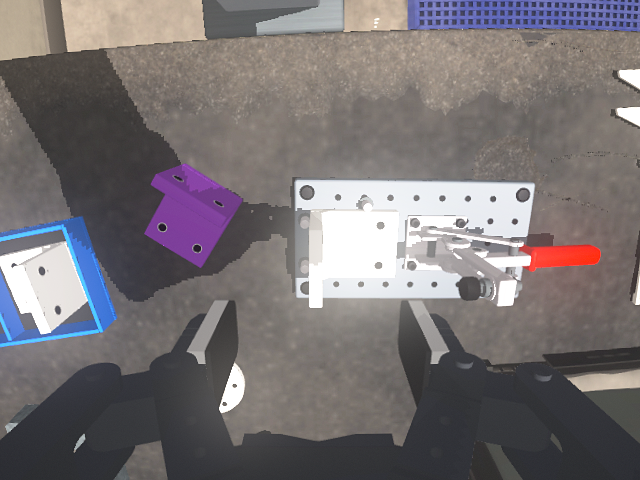

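Wrist picture: the arm is upright and the handle lies back with its end at (600,255), so the clamp is fully open. The bracket's leg top runs from about (316,212) to (316,307). I'll measure it precisely.

```bash
python3 - <<'E'
from h import *
np.set_printoptions(precision=4,suppress=True)
p=ray('pics/wrist4.npz',[(309,212),(323,211),(323,306),(309,307)],.085);print(p,p.mean(0))
q=ray('pics/wrist4.npz',[(294,178),(534,184),(296,297)],.015);print(q,(q[1]+q[2])/2)
d=q[0]-q[1];print(np.degrees(np.arctan2(d[1],d[0])))
print(T()[:3,:3].T@(p.mean(0)-T()[:3,3]))
E
python3 -c "
import cv2
a=cv2.imread('pics/wrist4.png')[165:325,280:420];cv2.imwrite('pics/c4.png',cv2.resize(a,None,fx=3.7,fy=3.7,interpolation=2))"
```

```text
[[0.4416 0.0941 0.085 ]
 [0.4413 0.1038 0.085 ]
 [0.5134 0.1008 0.085 ]
 [0.5138 0.0903 0.085 ]] [0.4775 0.0972 0.085 ]
[[0.4276 0.0807 0.015 ]
 [0.4409 0.2884 0.015 ]
 [0.5371 0.0757 0.015 ]] [0.489  0.1821 0.015 ]
-93.66681694418465
[-0.0273 -0.0002  0.3117]
```

View pics/c4.png

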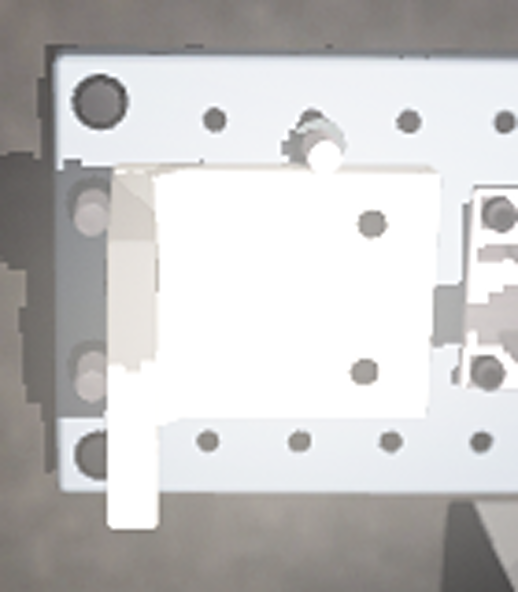

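Request:
move_arm:
  plan: [0,0,0,-0.034,0,0.04,0.06,0,0,0,-0.034,0,0.09,0.06,0,0,0,-0.034,0,0.14,0.06,0,0,0,-0.034,0,0.171,0.06,0,0,0,-0.034,0,0.171,0.06,0,0,0,-0.034,0,0.171,0.0,0,0,0,-0.034,0,0.171,0.0,0,0,0,-0.034,0,0.171,0.0,0,0,0,-0.034,0,0.171,0.0,0,0,0,-0.034,0,0.171,0.0]
  squeeze: 50

```text
clock: 9.85
position: [0.4848, 0.0971, 0.227]
ee_rot: [0.022, 1.0, 0.0, 0.001]
ft_force: [-1.5, -1.8, 7.1]
grip_width: 0.11
grasp_force: 49.9
```

Request:
move_arm:
  plan: [0,0,0,0,0,-0.015,0,0,0,0,0,0,-0.045,0,0,0,0,0,0,-0.085,0,0,0,0,0,-0.01,-0.12,0,0,0,0,0,-0.01,-0.12,0]

```text
clock: 10.48
position: [0.4844, 0.0864, 0.349]
ee_rot: [0.023, 1.0, 0.001, 0.002]
ft_force: [-0.0, 0.5, -2.5]
grip_width: 0.107
grasp_force: 49.3
```

```bash
python3 look.py 5 scene side
```

```text
[[-0.9989  0.046   0.0047  0.4844]
 [ 0.046   0.9989  0.0021  0.0864]
 [-0.0046  0.0023 -1.      0.349 ]
 [ 0.      0.      0.      1.    ]]
scene fixture [(array([ 0.4878,  0.1735, -0.0019]), 0.88)]
scene handle_end []
scene handle_pin [(array([0.485 , 0.2193, 0.0551]), 0.51)]
scene bracket [(array([ 0.4561, -0.0107,  0.001 ]), 0.96), (array([0.4789, 0.1166, 0.1366]), 0.87)]
scene tray [(array([ 0.5152, -0.2182, -0.002 ]), 0.89)]
scene bay_free []
scene checked_bracket [(array([ 0.5064, -0.1679,  0.0069]), 0.62)]
side fixture [(array([ 0.489 ,  0.1801, -0.003 ]), 0.74)]
side handle_end [(array([0.4949, 0.3289, 0.0428]), 0.8)]
side handle_pin []
side bracket [(array([ 0.4621, -0.0119, -0.0032]), 0.98), (array([0.4858, 0.1225, 0.1328]), 0.66)]
side tray [(array([ 0.5239, -0.2135,  0.0015]), 0.9)]
side bay_free [(array([ 0.5272, -0.2664,  0.0052]), 0.77)]
side checked_bracket [(array([ 0.5128, -0.1595,  0.0052]), 0.76)]
11.275
```

View pics/scene5.png

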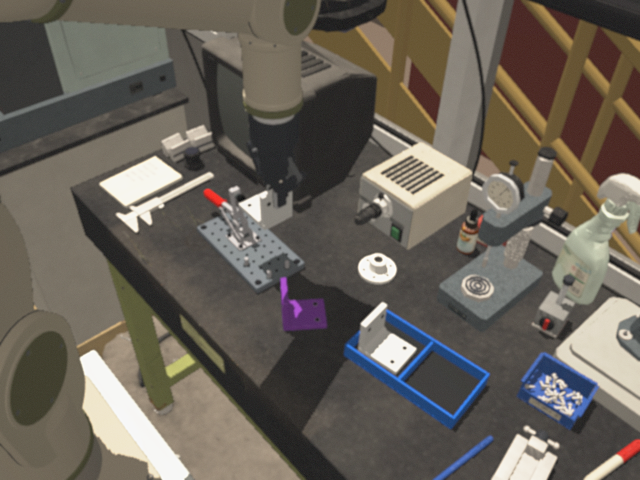

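Scene picture: the bracket hangs level in the gripper at (270,208), the clamp stays open, and the tray rim corners are at about (345,349), (392,310), (488,377), (454,425). I'll move toward the bay at carry height and measure the tray on the way.

Run:
```python
from h import *
np.set_printoptions(precision=4,suppress=True)
p=ray('pics/scene5.npz',[(345,347),(391,307),(488,375),(455,422)],.03);print(p,p.mean(0))
q=ray('pics/wrist4.npz',[(80,217),(114,318)],.03);print(q)
for P,a,b in((p,3,0),(p,2,1),(p,0,1),(p,3,2),(q,0,1)):
    d=P[b]-P[a];print(np.linalg.norm(d),np.degrees(np.arctan2(d[1],d[0])))
```

```text
[[ 0.4471 -0.1297  0.03  ]
 [ 0.5651 -0.1197  0.03  ]
 [ 0.5784 -0.314   0.03  ]
 [ 0.4752 -0.3326  0.03  ]] [ 0.5164 -0.224   0.03  ]
[[ 0.449  -0.104   0.03  ]
 [ 0.5451 -0.0921  0.03  ]]
0.20480950427679037 97.90875714715132
0.19484175636030326 93.9277221199612
0.11841889755543357 4.864896303061501
0.10480687926475445 10.177957230859525
0.09686273955520325 7.056509897640912
```

Request:
move_arm:
  plan: [0,0,-0.02,-0.005,-0.03,0,0,0,0,-0.04,-0.012,-0.07,0,0,0,0,-0.06,-0.02,-0.115,0,0,0,0,-0.08,-0.027,-0.16,0,0,0,0,-0.1,-0.035,-0.205,0,0,0,0,-0.12,-0.043,-0.25,0,0,0,0,-0.14,-0.05,-0.295,0,0,0,0,-0.16,-0.057,-0.335,0,0,0,0,-0.176,-0.062,-0.365,0,0,0,0,-0.176,-0.065,-0.381,0,0,0,0,-0.176,-0.065,-0.381,0,0,0,0,-0.176,-0.065,-0.381,0,0]

```text
clock: 12.78
position: [0.5321, -0.295, 0.3455]
ee_rot: [-0.066, 0.998, 0.001, -0.0]
ft_force: [0.1, 0.3, -2.2]
grip_width: 0.108
grasp_force: 49.3
```

```bash
python3 look.py 6 wrist scene side
```

```text
[[-0.9912 -0.1321 -0.0001  0.5321]
 [-0.1321  0.9912  0.0011 -0.295 ]
 [-0.      0.0011 -1.      0.3455]
 [ 0.      0.      0.      1.    ]]
wrist fixture []
wrist handle_end []
wrist handle_pin []
wrist bracket [(array([ 0.525 , -0.2581,  0.1363]), 0.67)]
wrist tray [(array([ 0.5142, -0.2166,  0.0019]), 0.73)]
wrist bay_free [(array([ 0.5294, -0.2644,  0.0095]), 0.73)]
wrist checked_bracket [(array([ 0.5057, -0.162 ,  0.0075]), 0.71)]
scene fixture [(array([ 0.4889,  0.1772, -0.0015]), 0.82)]
scene handle_end [(array([0.4948, 0.332 , 0.0413]), 0.79), (array([ 0.526 , -0.267 ,  0.0049]), 0.51)]
scene handle_pin [(array([0.4849, 0.2177, 0.0548]), 0.53)]
scene bracket [(array([ 0.5233, -0.2663,  0.1357]), 0.92), (array([ 0.4548, -0.0131, -0.0003]), 0.68), (array([0.4967, 0.3296, 0.0422]), 0.55)]
scene tray [(array([ 0.5243, -0.2674,  0.0076]), 0.71), (array([ 0.512 , -0.2198, -0.0018]), 0.68)]
scene bay_free [(array([ 0.522 , -0.2692,  0.0041]), 0.74)]
scene checked_bracket [(array([ 0.5057, -0.1672,  0.0081]), 0.68)]
side fixture [(array([ 0.4862,  0.1811, -0.002 ]), 0.65)]
side handle_end [(array([0.4948, 0.3296, 0.0449]), 0.7)]
side handle_pin [(array([0.4921, 0.2207, 0.0601]), 0.56)]
side bracket [(array([ 0.4605, -0.0121, -0.    ]), 0.85), (array([ 0.5269, -0.2599,  0.1345]), 0.81)]
side tray [(array([ 0.5228, -0.2135,  0.0006]), 0.7)]
side bay_free [(array([ 0.5275, -0.268 ,  0.0082]), 0.79)]
side checked_bracket [(array([ 0.5112, -0.1615,  0.0095]), 0.69)]
13.975
```

View pics/wrist6.png

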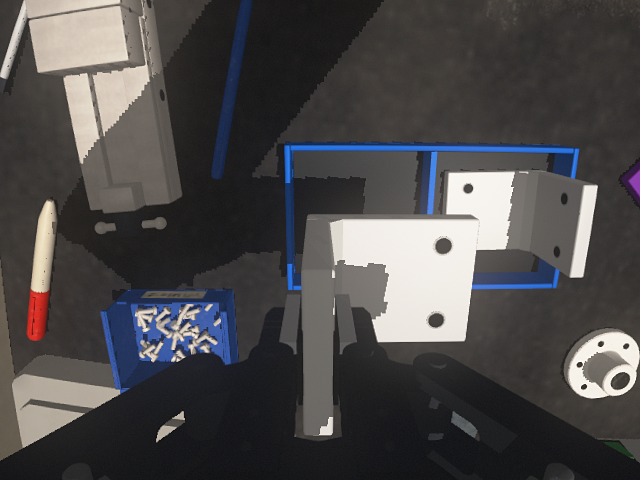

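Wrist picture: the tray rim corners are at about (285,145), (579,150), (558,287) and (290,289), the divider is near x=430, and the held bracket is square to the tray. I'll compute the bay centre.

Run:
```python
from h import *
np.set_printoptions(precision=4,suppress=True)
p=ray('pics/wrist6.npz',[(285,145),(579,150),(558,287),(290,289)],.03);print(p,p.mean(0))
for a,b in((0,1),(3,2),(0,3),(1,2)):
    d=p[b]-p[a];print(np.linalg.norm(d),np.degrees(np.arctan2(d[1],d[0])))
f=ray('pics/wrist6.npz',[(478,217),(466,341)],.137);print(f)
f=ray('pics/wrist6.npz',[(435,149),(430,215)],.03);print(f)
```

```text
[[ 0.4819 -0.3231  0.03  ]
 [ 0.456  -0.1197  0.03  ]
 [ 0.5585 -0.1046  0.03  ]
 [ 0.5857 -0.308   0.03  ]] [ 0.5205 -0.2138  0.03  ]
0.20511171020915223 97.24983642444263
0.20517848796813762 97.6226440170735
0.10495622565450591 8.309872413103019
0.10362261625310744 8.358044477186485
[[ 0.4931 -0.2274  0.137 ]
 [ 0.5551 -0.2177  0.137 ]]
[[ 0.4708 -0.222   0.03  ]
 [ 0.5165 -0.2161  0.03  ]]
```

Request:
move_arm:
  plan: [0,0,0,0,-0.002,0.03,0,0,0,0,0,-0.002,0.07,0,0,0,0,0,-0.002,0.1,0,0,0,0,0,-0.002,0.115,0,0,0,0,0,-0.002,0.122,0,0,0,0,0,-0.002,0.122,0]

```text
clock: 14.72
position: [0.5322, -0.2985, 0.2242]
ee_rot: [-0.066, 0.998, -0.0, 0.0]
ft_force: [0.7, 0.4, -3.0]
grip_width: 0.107
grasp_force: 49.3
```

Request:
move_arm:
  plan: [0,0,0,0,0,0.002,0,0,0,0,0,0,0.004,0,0,0,0,0,0,0.004,0]

```text
clock: 15.1
position: [0.532, -0.2983, 0.2198]
ee_rot: [-0.066, 0.998, 0.0, 0.0]
ft_force: [0.3, -0.4, -2.9]
grip_width: 0.109
grasp_force: 49.3
```

Not touching yet, so I'll step down 1 mm at a time.

Request:
move_arm:
  plan: [0,0,0,0,0,0.001,0,0,0,0,0,0,0.0015,0,0,0,0,0,0,0.0015,0]

```text
clock: 15.48
position: [0.532, -0.2986, 0.2191]
ee_rot: [-0.065, 0.998, 0.0, 0.0]
ft_force: [-4.1, 2.4, 7.5]
grip_width: 0.107
grasp_force: 50.8
```

Request:
move_arm:
  plan: [0,0,0,0,0,0.001,0.015,0,0,0,0,0,0.001,0.03,0,0,0,0,0,0.001,0.03,0,0,0,0,0,0.001,0.03,0,0,0,0,0,-0.02,0.03,0,0,0,0,0,-0.06,0.03,0,0,0,0,0,-0.11,0.03,0,0,0,0,0,-0.17,0.03,0,0,0,0.02,0,-0.18,0.03,0,0,0,0.02,0,-0.18,0.03]

```text
clock: 16.73
position: [0.511, -0.302, 0.4007]
ee_rot: [-0.065, 0.998, -0.0, 0.002]
ft_force: [0.2, 0.2, -0.0]
grip_width: 0.351
grasp_force: 0.0
```

```bash
python3 look.py 7 wrist scene
```

```text
[[-0.9917 -0.1289  0.0034  0.511 ]
 [-0.1289  0.9917 -0.0006 -0.302 ]
 [-0.0033 -0.0011 -1.      0.4007]
 [ 0.      0.      0.      1.    ]]
wrist fixture []
wrist handle_end []
wrist handle_pin []
wrist bracket [(array([ 0.4599, -0.01  ,  0.0021]), 0.85), (array([ 0.5256, -0.266 ,  0.0076]), 0.73)]
wrist tray [(array([ 0.5168, -0.2136, -0.0015]), 0.57)]
wrist bay_free []
wrist checked_bracket [(array([ 0.5081, -0.1595,  0.0057]), 0.92)]
scene fixture [(array([ 0.489 ,  0.1797, -0.003 ]), 0.81)]
scene handle_end [(array([0.4961, 0.3285, 0.043 ]), 0.74)]
scene handle_pin [(array([0.4858, 0.2155, 0.0554]), 0.59)]
scene bracket [(array([ 0.4553, -0.0161,  0.0012]), 0.98), (array([ 0.5199, -0.2675,  0.0082]), 0.86)]
scene tray [(array([ 0.5157, -0.2177,  0.0009]), 0.61)]
scene bay_free [(array([ 0.5234, -0.2672,  0.0054]), 0.97), (array([0.4875, 0.2176, 0.0547]), 0.46)]
scene checked_bracket [(array([ 0.505 , -0.1701,  0.0094]), 0.88)]
17.525
```

View pics/wrist7.png

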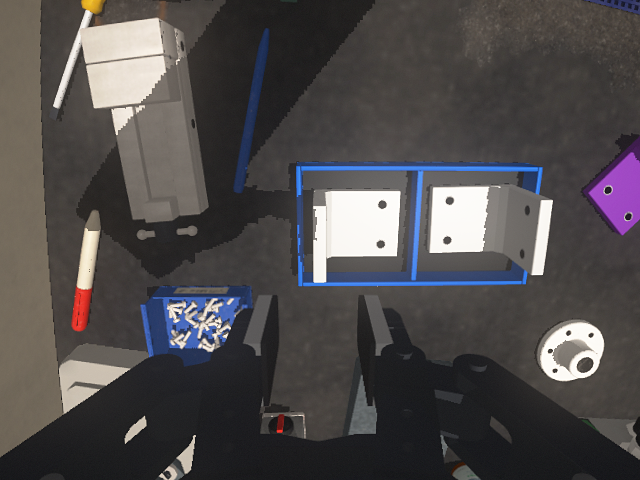

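View pics/scene7.png

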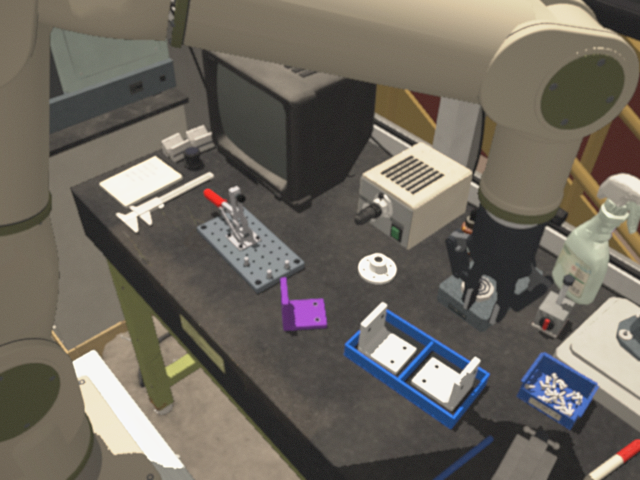

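The bracket stands flat in the free bay (wrist (355,225), scene (445,382)). The other bracket hasn't moved, the clamp is open, and the gripper is clear.

```bash
python3 -c "
from workcell import manip
print(manip.hand_in())"
```

```text
the job is handed in; nothing more can be done
None
```

The clamp is fully open, the bracket stands on its foot in the tray's empty bay, the other bracket is undisturbed, and the job was handed in at about 17.5 s; no verdict was returned.

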